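Lock the air-filter cover with the coin key

ROBOT

A 6-joint arm with a two-finger parallel gripper is mounted at the origin on the work surface. World frame = base frame: x ahead of the robot, y to its left, z up, the work surface at z = 0. Lengths are in m, angles in rad, forces in N, time in s.
With the tool pointing down it reaches from about 0.35 to 0.925 m from the base axis. Payload 6.4 kg.
Tool frame: the origin (TCP) lies on the front face of the gripper's body, between the roots of the fingers; the fingertips stand 97 mm ahead of it and the grasp point (between the pads) lies 78 mm ahead of it; z points along the fingers, y is the direction in which the jaws open and shut (so a half turn about z gives the same grasp; the last joint's range is limited). The gripper opens to 94 mm and grips with 3 to 60 N. Pads are 16 mm wide; open, the fingers measure 119 mm over their backs; the gripper's body (75 mm by 177 mm) begins 78 mm behind the grasp point.
Start: joints at [0.958, 0.245, 1.558, -0, 1.339, -0.174], TCP at [0.276, 0.588, 0.303] pointing down, gripper open.
Joint ranges: [-3.13, 3.13], [-1.02, 2.26], [0.13, 2.54], [-0.95, 4.09], [0.21, 2.88], [-2.74, 2.74]. Speed limits (rad/s): [2.57, 2.57, 3.14, 3.14, 3.14, 3.14].

INTERFACE

Orientations are given as a rotation vector (axis times angle).
In Python, from cell import env, read_camera gives the robot as it stands.
- The arm moves only by the tool send_rows, never from a script. Its argument "deltas" is one flat list of numbers, 7 for each row, row after row: the shift along the tool's x, y, z in cm, then the turn, a rotation vector about the tool's x, y, z in degrees, then the finger opening in cm, from 0 to 9.4. A call has 1 to 10 rows; each row is the pose to reach, as a shift and turn from the pose commanded when the call began, along the tool's axes at that moment; what a row does not reach only later rows make up. A row lasts 1/8 s, in which the tool goes at most 62.5 mm and 10.7 degrees, less where a joint would pass 70% of its speed; a pose out of reach is approached as far as the arm can. A call with a gripper value outside its range is refused whole. The fingers move at their own pace and stop on an object; the grip force is fixed at half the most. Time passes only in rows, so rows that repeat a pose let the fingers close. It gives the time, the measured TCP pose, the force and the opening at its end, in the units of the state.
- env.read_state(): the state, without advancing time (a new reading comes with each control period).
- read_camera(name): name is "side" or "top"; returns a dict with "pixels" (400x640x3 uint8, red, green, blue), "intrinsics" (3x3 intrinsics, pixels), "distortion" ([k1, k2, p1, p2, k3] as OpenCV has them; the pictures are not rectified), "R" (3x3) and "t" (3): a world point X has camera coordinates R X + t. Camera axes: x right, y down, z forward; pixel columns grow to the right and rows downward; lengths in m; the calibration is good to about 2 mm. A picture is of the moment at which its call begins. There is no depth.
- env.close_job(): hands the job in, once; it reports no verdict.
The state is a dict: "t": time; "q": joint angles; "qd": joint speeds; "joint_torque": joint torques, N m; "tool_pos": TCP position; "tcp_rot": TCP orientation; "force": force on the tool from outside, world axes, zero at the start; "ft_torque": the same for the moment, N m; "width": opening from 0.0 (shut) to 1.0 (fully open).
Only numpy, scipy, OpenCV 4.12 (cv2) and the standard library are available. Lean on these libraries where they do the work, as an engineer would, in place of code of your own. Each camera call takes 0.05 s, during which the arm holds its last target.

TASK

Take the orange coin key out of its wooden rest and use its blade to lock the air-filter cover: seat the blade in the slot of the round fastener, press gently but firmly, and turn it clockwise a quarter turn until it springs back up in its locked position. Then stand the key back in its rest and let go. Turn the fastener only with the key, never force it, and leave everything else on the bench where it is.

Things in the scene. Friction and masses are not known exactly. Their poses are not given: they have to be found in the camera images.
- housing: Small-engine air-filter housing, black base and grey cover, fixed to the bench, 136 (x) x 116 (y) x 60 mm high, with a 40 mm wide intake stub reaching 109 mm from the centre along its -x. Origin at the centre of its underside. On top, in the middle, sits the aluminium fastener cap. White mark beside the cap on +x: open; green mark on -y: locked.
- slot (a point): Centre of the top face of the fastener cap (it moves with the cap): 85 mm above the bench when the cap is up. The cap is a 40 mm disc; its slot runs right across it along this point's x axis, 4.8 mm wide, 5.5 mm deep, open at both ends; the red dot is near one end of the slot (+x). z points up.
- plunger (a joint): How far the cap is pressed down, m (0 up). On a spring: 4 N starts it, 0.25 N more per mm. The depth at which it comes free to turn differs from 1.5 to 13 mm and cannot be seen; a firm bottom follows 1 mm lower. A steady 8 to 11 N always holds it on the bottom. Turned too high, it jams. Let go in a notch it springs up. Over 15 N of the key on it, push and twist summed, damages it.
- fastener (a joint): Turn of the fastener cap, rad, growing clockwise seen from above: 0 to 0.08 is the open notch (slot along the housing's x at 0), 1.42 to 1.5 the locked notch, with a stop at 1.5. Stiff: about 0.03 N m of friction; twisting on against the stop or an uncleared notch with 0.1 N m breaks it.
- key: Coin key, 66 mm tall, 60 g, standing blade down. Origin at the middle of the blade's lower edge; z points up, the blade's width lies along x. Steel blade 24 mm wide (x), 3 mm thick (y), with a rounded lower edge, 16 mm long; above it an orange plastic grip 34 (x) x 12 (y) x 50 mm tall, from 16 to 66 mm above the origin.
- rest: Wooden block 60 (x) x 50 (y) x 30 mm high, fixed to the bench, origin at the centre of its underside. In its top a 29 (x) x 8 mm (y) hole, 22 mm deep; the key stands in it on the shoulders of its grip, origin 14 mm above the bench, its x along the block's x.
- tray: Tin tray 160 (x) x 180 (y) x 30 mm high, origin at the centre of its underside, fixed, with a sheet-metal chute 110 mm wide rising from its -y edge to about 220 mm height 400 mm from the tray's centre. Holds three used spark plugs; not used in the task.
- plug1: Used spark plug, 66 mm long, 16 mm thick, lying in the tray; leave alone. Origin under its middle.
- plug2: Another such spark plug.
- plug3: Another such spark plug.
- primer: Blue plastic fuel primer bulb, 38 mm wide, 23 mm high; leave alone. Origin under its middle.
- drain_plug: Brass drain plug standing on its flange, 26 mm wide, 27 mm high; leave alone. Origin under its middle.
- pulley: Steel pull pulley lying flat, 70 mm wide, 28 mm high; leave alone. Origin under its middle.
- wrench: Steel wrench lying flat along its x; leave alone. Origin under its middle.
There are look-alikes about, which are no part of the job. Leave any turquoise or yellow look-alike of the housing alone.

How it is judged:
By the outcome, as a careful person would: the job done as asked, in the order asked, and still so for the second after the job is handed in, with the robot touching nothing.
It also fails if it takes over 67 s, if anything falls off the work surface, if the arm or the gripper's body presses on something with over 40 N, if the wrist force passes 120 N, or if a joint passes its speed limit or range.

## Working session

There is one attempt and no reset: what is moved stays moved. The work goes in short steps, Python scripts to look and compute and a tool call to move; the robot and the scene stay as the last step left them, time stands still between calls to the robot, and variables do not carry over. Pictures are saved under pics/ and viewed, and the job is handed in when it is done.

Besides the shell and the picture viewer there is one more tool, called after ">>>" as name(argument=value, ...) on one line, values as JSON. send_rows: Moves the arm, as the interface text tells. Its arguments: {"type":"object","properties":{"deltas":{"type":"array"}},"required":["deltas"]}

```bash
ls; mkdir -p pics
python3 - <<'E'
from cell import env, read_camera
import cv2,numpy as np
s=env.read_state()
print({k:np.round(v,4).tolist() for k,v in s.items()})
for n in("side","top"):
    c=read_camera(n); cv2.imwrite(f"pics/{n}0.png",c["pixels"][:,:,::-1])
    print(n,c["intrinsics"],c["distortion"],c["R"],c["t"])
E
```

```text
pics
{'t': 0.0, 'q': [0.9579, 0.2458, 1.559, -0.0, 1.3387, -0.1741], 'qd': [0.0021, -0.0025, 0.0011, -0.0021, 0.0003, 0.0001], 'joint_torque': [0.0004, -41.5818, -31.4614, 0.0686, 0.033, -0.0001], 'tool_pos': [0.2759, 0.5881, 0.3016], 'tcp_rot': [-0.6835, -3.0656, 0.0027], 'force': [-0.5308, -0.6575, -0.3663], 'ft_torque': [0.0436, -0.0065, -0.0344], 'width': 1.0011}
side [[508.9346953    0.         320.41347182]
 [  0.         508.9346953  198.31809788]
 [  0.           0.           1.        ]] [0.03285369 0.         0.         0.         0.        ] [[ 0.95392225 -0.30004844  0.00181034]
 [-0.21516436 -0.68823674 -0.69284521]
 [ 0.20913306  0.66053094 -0.72108407]] [-0.50718495  0.20538703  1.37658981]
top [[386.02755326   0.         322.90869872]
 [  0.         386.02755326 197.4476778 ]
 [  0.           0.           1.        ]] [-0.06620638  0.          0.          0.          0.        ] [[ 0.01645992 -0.9996595  -0.02024722]
 [-0.98393065 -0.01259355 -0.17810638]
 [ 0.17779075  0.02285348 -0.98380291]] [0.06192188 0.55496522 1.1862886 ]
```

View pics/side0.png

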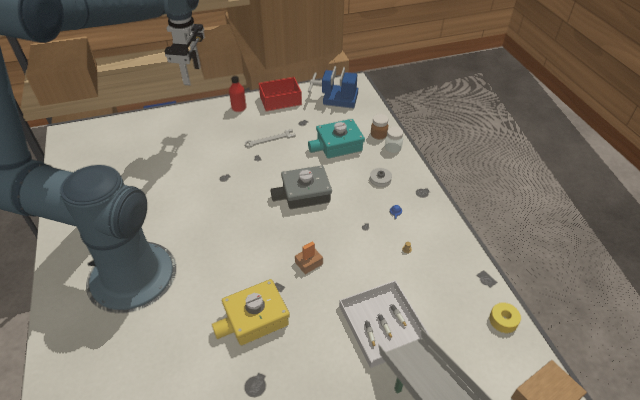

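View pics/top0.png

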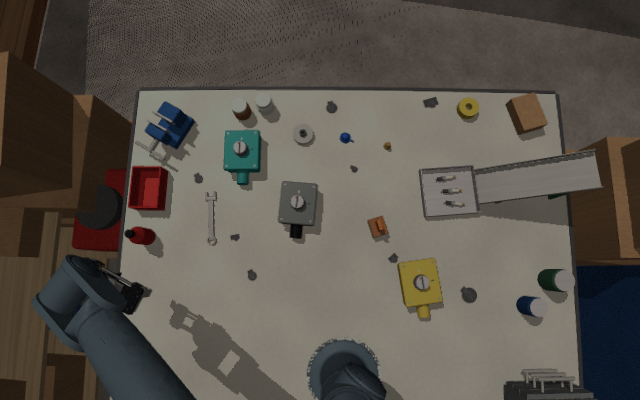

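The grey housing is at about top (298,203) / side (306,186), and the rest with its key at top (378,227) / side (309,258). I'll enlarge both.

```bash
cat > h.py <<'E'
import cv2,numpy as np
from cell import env, read_camera
def crop(n,x0,y0,x1,y1,k,out,c=None):
    c=c or read_camera(n); im=c["pixels"][y0:y1,x0:x1,::-1]
    cv2.imwrite("pics/"+out,cv2.resize(np.ascontiguousarray(im),None,fx=k,fy=k,interpolation=cv2.INTER_CUBIC)); return c
def ray(c,uv):
    p=cv2.undistortPoints(np.array([[uv]],float),c["intrinsics"],c["distortion"])[0,0]
    R=np.array(c["R"]);t=np.array(c["t"])
    return -R.T@t, R.T@np.array([p[0],p[1],1])
def atz(c,uv,z):
    o,d=ray(c,uv); return o+d*(z-o[2])/d[2]
def proj(c,X):
    return cv2.projectPoints(np.array(X,float).reshape(-1,3),cv2.Rodrigues(np.array(c["R"]))[0],np.array(c["t"]),c["intrinsics"],c["distortion"])[0][:,0]
E
python3 - <<'E'
from h import *
import pickle
t=read_camera("top");s=read_camera("side")
pickle.dump((t,s),open("cams.pkl","wb"))
crop("top",268,170,328,245,8,"th.png",t);crop("top",358,205,402,245,14,"tr.png",t)
crop("side",265,155,340,215,8,"sh.png",s);crop("side",285,235,335,277,14,"sr.png",s)
E
```

```text
(no output)
```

View pics/th.png

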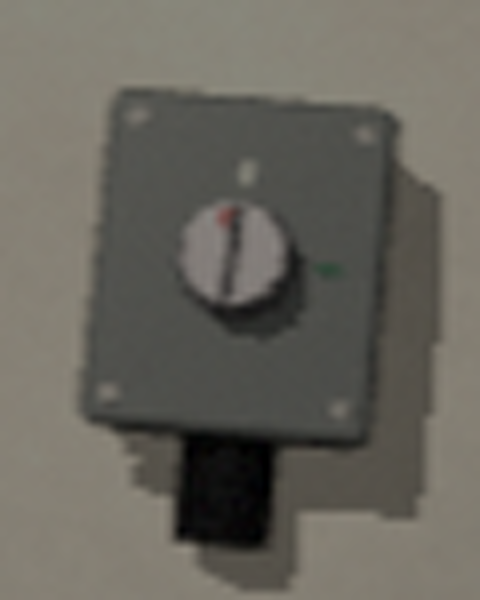

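View pics/tr.png

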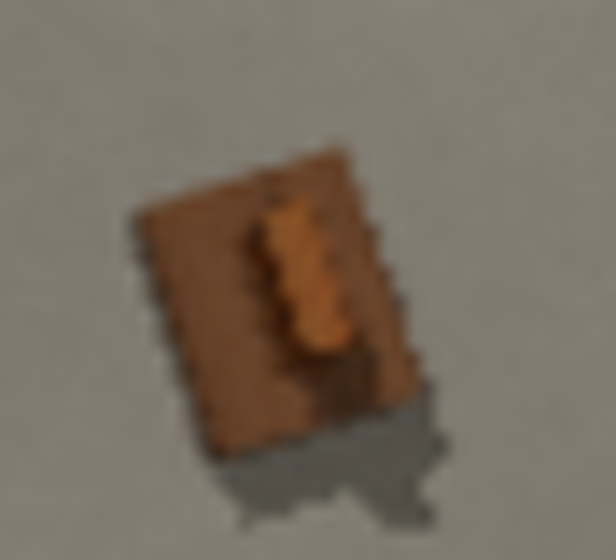

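View pics/sh.png

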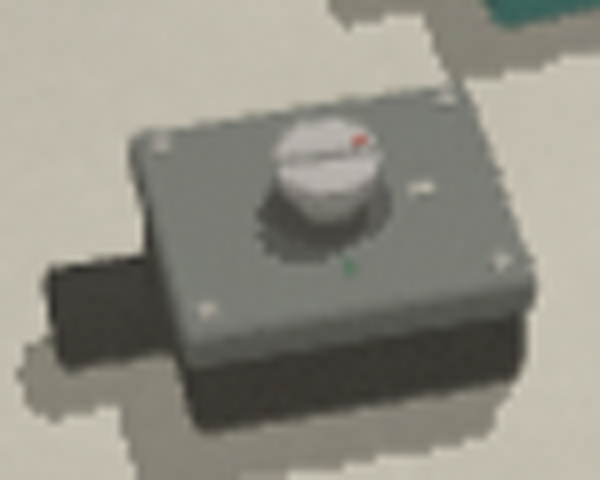

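View pics/sr.png

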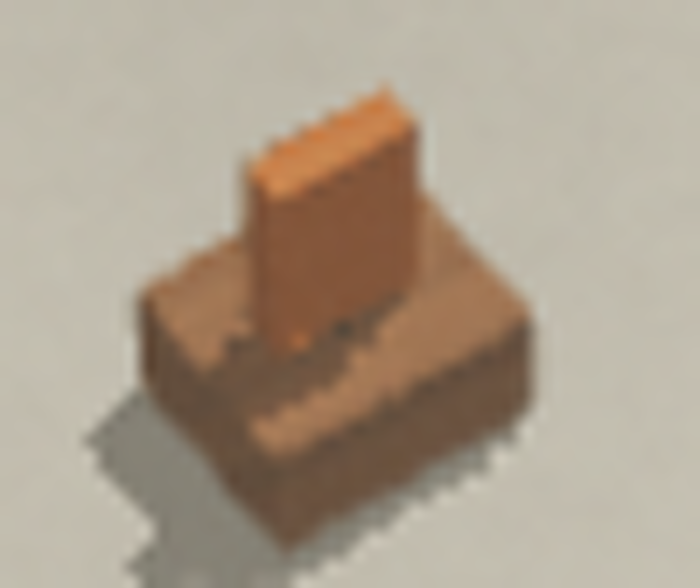

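```bash
cat > fit.py <<'E'
from h import *
import pickle
from scipy.optimize import least_squares
t,s=pickle.load(open("cams.pkl","rb"))
def cv(p,x0,y0,k): return [x0+(p[0]+.5)/k-.5, y0+(p[1]+.5)/k-.5]
def fit(obs,x0,z):
    # obs: (cam, local pt, pix); params x,y,yaw (+top-cam bias none)
    def r(p,full=False):
        c_,s_=np.cos(p[2]),np.sin(p[2]);o=[]
        for c,l,px in obs:
            X=[p[0]+c_*l[0]-s_*l[1],p[1]+s_*l[0]+c_*l[1],l[2]]
            o.append(proj(c,X)[0]-px)
        return np.array(o) if full else np.ravel(o)
    f=least_squares(r,x0); return f.x,r(f.x,True)
if __name__=="__main__":
    print("cams",ray(t,(0,0))[0],ray(s,(0,0))[0])
    T=lambda p:cv(p,358,205,14); S=lambda p:cv(p,285,235,14)
    R=[((.03,.025),(140,212),(430,200)),((.03,-.025),(340,148),(530,320)),((-.03,-.025),(425,385),(285,455)),((-.03,.025),(218,458),(145,295))]
    K=[((.017,.006),(262,215),(388,88)),((.017,-.006),(305,198),(418,125)),((-.017,-.006),(355,340),(268,195)),((-.017,.006),(312,355),(248,165))]
    for nm,A,z in(("rest",R,.03),("key",K,.08)):
        for w in("top","side","both"):
            o=[]
            for l,a,b in A:
                if w!="side":o.append((t,(*l,z),T(a)))
                if w!="top":o.append((s,(*l,z),S(b)))
            x,r=fit(o,[.43,-.15,.3],z);print(nm,w,np.round(x,4),np.degrees(x[2]).round(1),np.abs(r).max().round(2))
    T=lambda p:cv(p,268,170,8); S=lambda p:cv(p,265,155,8)
    for nm,p in(("disc",(236,254)),("slot",(233,254)),("e1",(238,207)),("e2",(228,300)),("red",(227,215)),("white",(248,172)),("green",(328,270))):
        print("top",nm,atz(t,T(p),.06 if nm in("white","green") else .085).round(4))
    for nm,p in(("disc",(328.5,156)),("e1",(380,152)),("e2",(277,160)),("red",(360,141)),("white",(421,187)),("green",(348,266))):
        print("side",nm,atz(s,S(p),.06 if nm in("white","green") else .085).round(4))
    H=[((.068,.058),(118,92),None),((.068,-.058),(392,108),None)]
    for l,a,_ in H: print(l,atz(t,T(a),.06).round(4))
    for a in((135,135),(460,85),(532,285),(190,345)): print("side",atz(s,S(a),.06).round(4))
E
python3 fit.py
```

```text
cams [0.33411693 0.04177895 1.26717077] [ 0.24011654 -0.92010531  1.13585658]
rest top [ 0.4669 -0.1066  0.3262] 18.7 0.43
rest side [ 0.466  -0.1089  0.2348] 13.5 2.45
rest both [ 0.4664 -0.1077  0.279 ] 16.0 2.97
key top [ 0.4667 -0.1067  0.3366] 19.3 0.38
key side [ 0.4643 -0.1057  0.2748] 15.7 0.75
key both [ 0.4653 -0.1062  0.3059] 17.5 0.81
top disc [0.5345 0.1495 0.085 ]
top slot [0.5345 0.1507 0.085 ]
top e1 [0.5531 0.1492 0.085 ]
top e2 [0.5164 0.1521 0.085 ]
top red [0.5499 0.1534 0.085 ]
top white [0.572  0.1479 0.06  ]
top green [0.5328 0.115  0.06  ]
side disc [0.5328 0.152  0.085 ]
side e1 [0.5519 0.1484 0.085 ]
side e2 [0.5138 0.1557 0.085 ]
side red [0.5464 0.1564 0.085 ]
side white [0.5686 0.1505 0.06  ]
side green [0.53  0.118 0.06 ]
(0.068, 0.058) [0.6041 0.2012 0.06  ]
(0.068, -0.058) [0.5988 0.0909 0.06  ]
side [0.4718 0.2111 0.06  ]
side [0.6002 0.2009 0.06  ]
side [0.5925 0.088  0.06  ]
side [0.463 0.096 0.06 ]
```

Run:
```python
from h import *
import pickle
t,s=pickle.load(open("cams.pkl","rb"))
np.set_printoptions(linewidth=200)
g=t["pixels"].astype(int).sum(2)//3
print(g[193:211,288:307])
g2=s["pixels"].astype(int).sum(2)//3
print(g2[167:186,296:316])
```

```text
[[ 82  81  80  81  81  78  80  79  80  80  87  84  78  78  78  78  77  76  76]
 [ 82  81  81  79  80  80  79  81  81  81  80  79  78  78  78  79  79  78  76]
 [ 81  80  80  80  81  82  90 106 104  89  96  90  78  78  78  77  78  77  76]
 [ 80  80  80  79  90 115 126 109  86  64  90 122 118  88  72  77  77  78  78]
 [ 80  81  80  81 111 127 127 100  78  65 104 126 126 108  70  67  78  77  77]
 [ 81  81  80 110 126 125 127 118  86  52 104 127 125 125 101  66  71  77  77]
 [ 79  78  86 114 126 126 126 126  95  64 109 125 126 126 116  80  66  76  76]
 [ 81  79  78 110 126 126 126 126  91  58 108 125 125 125 126  89  52  71  77]
 [ 80  80  86 113 126 125 125 125  89  73 113 126 126 125 125  90  35  62  77]
 [ 79  75  94 119 125 125 126 115  80  89 119 126 125 125 115  77  32  36  64]
 [ 80  75  80 112 124 125 126 113  77  90 119 125 125 124 118  80  30  40  65]
 [ 79  80  65 103 124 124 125 103  66 104 125 125 124 124 102  56  28  40  65]
 [ 79  78  72  78 111 124 125  95  64 107 124 124 123  95  49  31  37  43  66]
 [ 77  78  71  57  75 110 123  92  64 107 123 122 106  75  41  29  41  42
[... 1200 characters left out ...]
77 174 172 158 130 103 119 121 122]
 [121 120 108  90 113 133 146 160 170 170 169 169 157 144 119 110  96 106 121 125]
 [120 117  91  71  88 111 117 121 132 132 119 119 121 119 112  99  91  92 120 122]
 [119 112  73  71  69  81 105 118 114 119 120 120 116 105  89  91  91  94 121 122]
 [118  83  75  71  69  69  81 106 110 112 112 110 102  83  71  90  91  91 120 122]
 [119  92  73  70  68  70  69  79  93  94  94  85  82  70  72  90  90 106 122 120]
 [119 112  84  77  71  70  68  69  69  69  68  68  69  68  76  90  95 122 121 121]
 [117  92  85  85  77  73  72  69  68  68  69  70  70  76  97  98 121 122 121 122]
 [120 119  85  84  86  80  82  74  73  72  73  74  87  97 121 122 120 122 120 121]]
```

Run:
```python
from h import *
import pickle
t,s=pickle.load(open("cams.pkl","rb"))
g=t["pixels"].astype(float).mean(2)
P=[]
for v in range(199,206):
    d=np.clip(125-g[v,294:300],0,None); d[d<4]=0; P.append(((d*np.arange(294,300)).sum()/d.sum(),v))
A=np.array([atz(t,p,.085)[:2] for p in P]); f=np.polyfit(A[:,0],A[:,1],1)
print(A.round(4),f,np.degrees(np.arctan(f[0])))
# side, rows 173..176
g=s["pixels"].astype(float).mean(2)
P=[]
for u in range(301,308):
    d=np.clip(177-g[172:178,u],0,None); d[d<3]=0; P.append((u,(d*np.arange(172,178)).sum()/d.sum()))
A2=np.array([atz(s,p,.085)[:2] for p in P]); f2=np.polyfit(A2[:,0],A2[:,1],1)
print(A2.round(4),f2,np.degrees(np.arctan(f2[0])))
print(np.polyval(f,.534),np.polyval(f2,.534))
# rest side 3 corners
from fit import fit,cv
S=lambda p:cv(p,285,235,14)
o=[(s,(.03,-.025,.03),S((530,320))),(s,(-.03,-.025,.03),S((285,455))),(s,(-.03,.025,.03),S((145,295)))]
x,r=fit(o,[.43,-.15,.3],.03);print(x,np.degrees(x[2]),np.abs(r).max())
# screws
T=lambda p:cv(p,268,170,8); S=lambda p:cv(p,265,155,8)
for c,F,L in((t,T,((138,115),(365,133),(340,409),(107,391))),(s,S,((161,145),(447,98),(503,261),(207,309)))):
    Q=np.array([atz(c,F(p),.062)[:2] for p in L]); print(Q.round(4),Q.mean(0))
    if c is t: ex=(Q[0]-Q[3]+Q[1]-Q[2])
    else: ex=(Q[1]-Q[0]+Q[2]-Q[3])
    print(np.degrees(np.arctan2(ex[1],ex[0])))
```

```text
[[0.5418 0.1503]
 [0.5386 0.1503]
 [0.5355 0.1505]
 [0.5323 0.1515]
 [0.5292 0.1515]
 [0.526  0.1526]
 [0.5228 0.1528]] [-0.15008636  0.23125607] -8.535604686972524
[[0.5186 0.1526]
 [0.5219 0.1533]
 [0.5249 0.1528]
 [0.528  0.1529]
 [0.5311 0.1527]
 [0.5342 0.1526]
 [0.5372 0.1523]] [-0.02481361  0.16584279] -1.4214233647069983
0.15110995312181127 0.15259232314719567
[ 0.46510897 -0.10558985  0.31124581] 17.833071187240765 0.6613340813999002
[[0.5943 0.1925]
 [0.588  0.1014]
 [0.4772 0.1089]
 [0.483  0.201 ]] [0.53563252 0.15096328]
-4.117249003992331
[[0.4795 0.2006]
 [0.5924 0.1932]
 [0.5854 0.1013]
 [0.4734 0.11  ]] [0.53268815 0.15128206]
-4.086544785498481
```

```bash
cat >> h.py <<'E'
from scipy.spatial.transform import Rotation as Ro
def Rt(yaw):
    a=np.radians(yaw); return np.array([[np.cos(a),np.sin(a),0],[np.sin(a),-np.cos(a),0],[0,0,-1.]])
def go(x,y,z,yaw,frm=None):
    """deltas from measured (or given (p,R)) pose to target"""
    if frm is None:
        s=env.read_state(); p=np.array(s["tool_pos"]);R=Ro.from_rotvec(s["tcp_rot"]).as_matrix()
    else: p,R=frm
    d=R.T@(np.array([x,y,z])-p)*100
    r=np.degrees(Ro.from_matrix(R.T@Rt(yaw)).as_rotvec())
    print("delta",d.round(3),r.round(2))
def st():
    s=env.read_state();R=Ro.from_rotvec(s["tcp_rot"]).as_matrix()
    print("t",round(s["t"],2),"p",np.round(s["tool_pos"],4),"yaw",np.degrees(np.arctan2(R[1,0],R[0,0])).round(2),"zax",R[:,2].round(4),"F",np.round(s["force"],2),"M",np.round(s["ft_torque"],3),"q",np.round(s["q"],2),"w",round(s["width"],4))
E
python3 - <<'E'
from h import *
st(); go(.466,-.1065,.30,18); go(.40,.2,.30,18)
E
```

```text
t 0.2 p [0.276  0.5882 0.302 ] yaw 154.86 zax [-7.e-04 -1.e-03 -1.e+00] F [ 0.07 -0.54 -0.3 ] M [-0.005 -0.005 -0.014] q [ 0.96  0.25  1.56 -0.    1.34 -0.17] w 1.0005
delta [-46.713 -54.819   0.253] [-4.0000e-02  7.0000e-02  1.3686e+02]
delta [-27.717 -29.877   0.228] [-4.0000e-02  7.0000e-02  1.3686e+02]
```

>>> send_rows(deltas=[-46.7,-54.8,0.2,0,0,136.9,9.4,-46.7,-54.8,0.2,0,0,136.9,9.4,-46.7,-54.8,0.2,0,0,136.9,9.4,-46.7,-54.8,0.2,0,0,136.9,9.4,-46.7,-54.8,0.2,0,0,136.9,9.4,-46.7,-54.8,0.2,0,0,136.9,9.4,-46.7,-54.8,0.2,0,0,136.9,9.4,-46.7,-54.8,0.2,0,0,136.9,9.4,-46.7,-54.8,0.2,0,0,136.9,9.4,-46.7,-54.8,0.2,0,0,136.9,9.4])

```text
t: 1.45
tool_pos: [0.4411, -0.0165, 0.3011]
tcp_rot: [2.88, 1.254, 0.001]
force: [2.3, 0.2, 0.0]
width: 1.002
```

Run:
```python
from h import *
st(); go(.466,-.1065,.25,18)
```

```text
t 1.45 p [ 0.4411 -0.0165  0.3011] yaw 47.06 zax [ 1.e-03 -1.e-04 -1.e+00] F [2.32 0.16 0.03] M [-0.085  0.055 -0.   ] q [-0.3  -0.27  2.07  0.    1.34  0.45] w 1.0024
delta [-4.895  7.953  5.116] [ 0.04 -0.04 29.06]
```

>>> send_rows(deltas=[-4.9,7.95,5,0,0,29,5,-4.9,7.95,5,0,0,29,5,-4.9,7.95,5,0,0,29,5,-4.9,7.95,5,0,0,29,5,-4.9,7.95,5,0,0,29,5])

```text
t: 2.08
tool_pos: [0.4665, -0.104, 0.2512]
tcp_rot: [3.1, 0.507, 0.001]
force: [0.5, 0.2, -0.3]
width: 0.541
```

Run:
```python
from h import *
st(); go(.466,-.1065,.2,18)
t=crop("top",338,185,422,265,7,"t1.png"); s=crop("side",265,180,355,280,6,"s1.png")
```

```text
t 2.08 p [ 0.4665 -0.104   0.2512] yaw 18.57 zax [ 5.e-04 -3.e-04 -1.e+00] F [ 0.47  0.15 -0.29] M [-0.019  0.105 -0.054] q [-0.46 -0.11  2.03 -0.    1.22  0.79] w 0.5409
delta [-0.126  0.223  5.117] [ 0.02 -0.02  0.57]
```

View pics/t1.png

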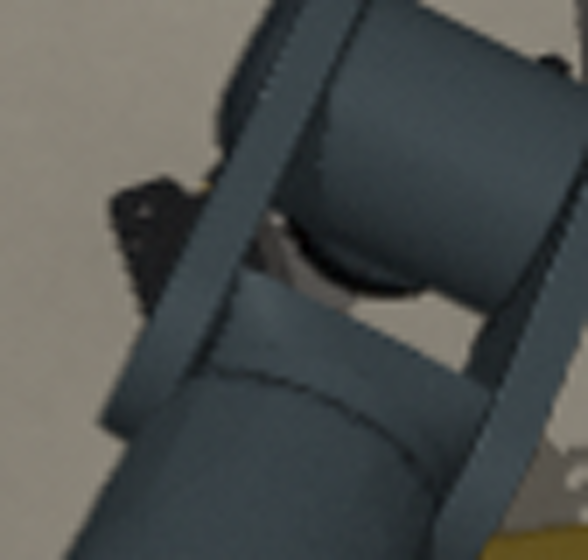

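View pics/s1.png

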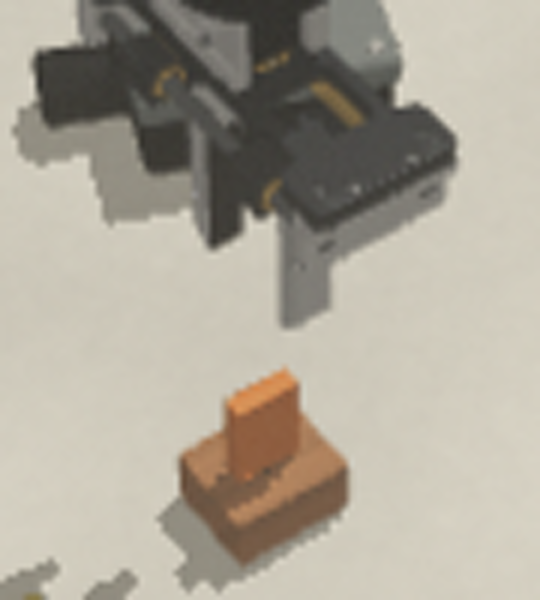

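Run:
```python
from h import *
import pickle
t,s=pickle.load(open("cams.pkl","rb"))
st_=env.read_state();p=np.array(st_["tool_pos"]);R=Ro.from_rotvec(st_["tcp_rot"]).as_matrix()
w=st_["width"]*.094/2
for x in(-.008,.008):
  for y in(w,w+.0125):
    px=proj(s,p+R@np.array([x,y,.097]))[0]; print(x,round(y,4),px.round(2),((px-[265,180]+.5)*6-.5).round(0))
```

```text
-0.008 0.0252 [311.53 233.28] [282. 322.]
-0.008 0.0377 [314.43 236.4 ] [299. 341.]
0.008 0.0252 [316.71 230.42] [313. 305.]
0.008 0.0377 [319.62 233.5 ] [330. 324.]
```

>>> send_rows(deltas=[-0.13,0.22,5,0,0,0.5,4,-0.13,0.22,7,0,0,0.5,4,-0.13,0.22,9,0,0,0.5,4,-0.13,0.22,9,0,0,0.5,4])

```text
t: 2.68
tool_pos: [0.4651, -0.106, 0.1598]
tcp_rot: [-3.101, -0.491, 0.004]
force: [0.0, -0.3, 0.3]
width: 0.423
```

Run:
```python
from h import *
st(); go(.466,-.1065,.135,18)
s=crop("side",265,190,355,290,6,"s2.png")
```

```text
t 2.67 p [ 0.4651 -0.106   0.1598] yaw 18.01 zax [-0.0027  0.0013 -1.    ] F [ 0.01 -0.3   0.33] M [-0.039  0.145 -0.015] q [-0.46  0.03  2.09 -0.    1.03  0.79] w 0.4229
delta [0.078 0.078 2.481] [-0.12  0.12  0.01]
```

View pics/s2.png

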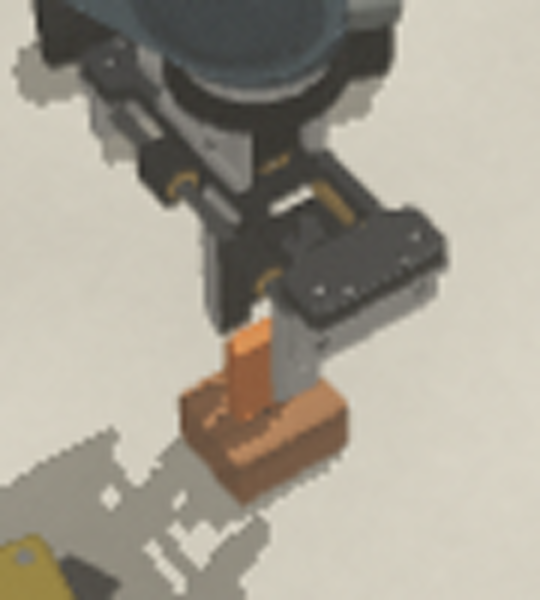

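>>> send_rows(deltas=[0.08,0.08,2.0,0,0,0,4,0.08,0.08,2.4,0,0,0,4,0.08,0.08,2.4,0,0,0,4,0.08,0.08,2.4,0,0,0,3,0.08,0.08,2.4,0,0,0,2,0.08,0.08,2.4,0,0,0,1.5,0.08,0.08,2.4,0,0,0,1.2,0.08,0.08,2.4,0,0,0,1.2])

```text
t: 3.72
tool_pos: [0.4668, -0.107, 0.1369]
tcp_rot: [-3.102, -0.489, 0.0]
force: [-0.2, 2.7, 2.1]
width: 0.129
```

Run:
```python
from h import *
st(); go(.466,-.1065,.135,18)
s=crop("side",265,190,355,290,6,"s3.png")
```

```text
t 3.73 p [ 0.4668 -0.107   0.1369] yaw 17.91 zax [-4.e-04  1.e-03 -1.e+00] F [-0.17  2.72  2.06] M [ 0.529  0.235 -0.012] q [-0.46  0.07  2.09  0.    0.98  0.79] w 0.129
delta [-0.062 -0.069  0.192] [-0.06  0.01 -0.09]
```

View pics/s3.png

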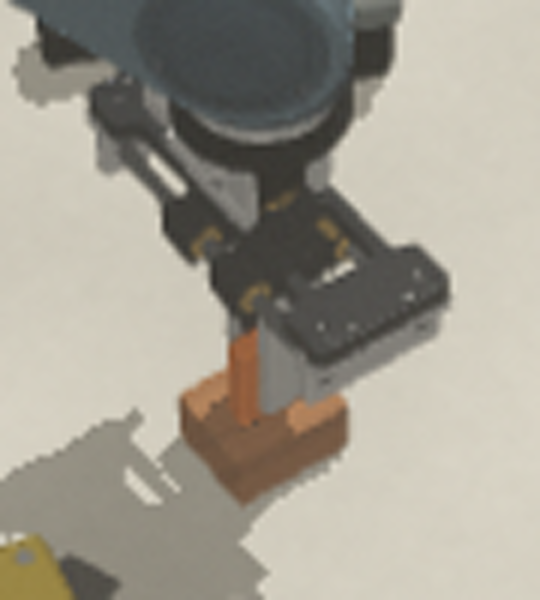

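>>> send_rows(deltas=[0,0,0,0,0,0,0,0,-0.05,0,0,0,0,0,0,-0.1,0,0,0,0,0,0,-0.1,0,0,0,0,0])

```text
t: 4.28
tool_pos: [0.4667, -0.1066, 0.1369]
tcp_rot: [3.102, 0.49, 0.0]
force: [0.2, 0.7, 0.3]
width: 0.128
```

Run:
```python
from h import *
st()
```

```text
t 4.28 p [ 0.4667 -0.1066  0.1369] yaw 17.94 zax [ 4.e-04 -9.e-04 -1.e+00] F [0.24 0.73 0.32] M [0.09  0.091 0.018] q [-0.46  0.07  2.09 -0.    0.98  0.8 ] w 0.1282
```

>>> send_rows(deltas=[0,-0.1,-2,0,0,0,0,0,-0.1,-6,0,0,0,0,0,-0.1,-12,0,0,0,0,0,-0.1,-12,0,0,0,0,0,-0.1,-12,0,0,0,0])

```text
t: 4.9
tool_pos: [0.4659, -0.1054, 0.2561]
tcp_rot: [-3.103, -0.489, 0.001]
force: [-1.3, 0.2, -0.3]
width: 0.125
```

Run:
```python
from h import *
st(); go(.534,.1515,.26,174.5)
s=crop("side",255,150,365,280,5,"s4.png")
```

```text
t 4.9 p [ 0.4659 -0.1054  0.2561] yaw 17.93 zax [-9.e-04 -0.e+00 -1.e+00] F [-1.32  0.23 -0.34] M [-0.059  0.128 -0.061] q [-0.46 -0.12  2.03 -0.    1.23  0.8 ] w 0.1245
delta [ 14.391 -22.346  -0.399] [-8.0000e-02 -1.0000e-02 -1.5657e+02]
```

View pics/s4.png

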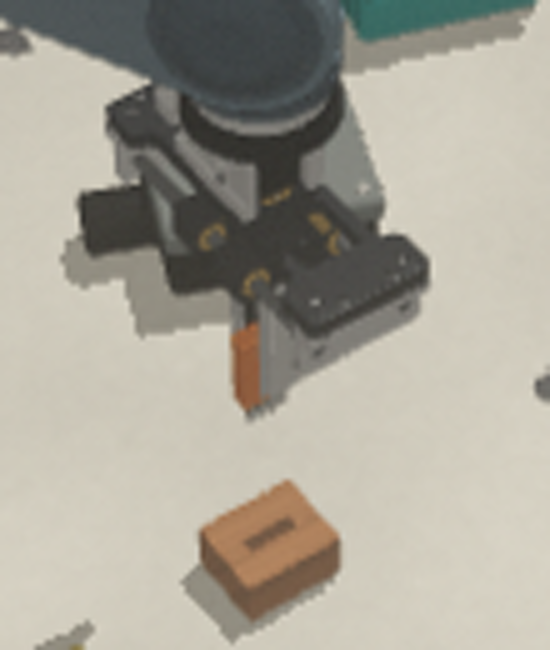

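>>> send_rows(deltas=[14.4,-22.3,-0.4,0,0,-156.5,0,14.4,-22.3,-0.4,0,0,-156.5,0,14.4,-22.3,-0.4,0,0,-156.5,0,14.4,-22.3,-0.4,0,0,-156.5,0,14.4,-22.3,-0.4,0,0,-156.5,0,14.4,-22.3,-0.4,0,0,-156.5,0,14.4,-22.3,-0.4,0,0,-156.5,0,14.4,-22.3,-0.4,0,0,-156.5,0,14.4,-22.3,-0.4,0,0,-156.5,0,14.4,-22.3,-0.4,0,0,-156.5,0])

```text
t: 6.2
tool_pos: [0.5336, 0.1509, 0.2581]
tcp_rot: [-1.431, -2.792, 0.004]
force: [-0.8, 0.5, -0.6]
width: 0.129
```

Run:
```python
from h import *
st(); go(.534,.1515,.235,174.5)
```

```text
t 6.2 p [0.5336 0.1509 0.2581] yaw 125.71 zax [-4.6e-03 -6.0e-04 -1.0e+00] F [-0.78  0.47 -0.6 ] M [-0.032  0.032  0.02 ] q [ 0.07  0.07  1.84 -0.    1.24 -0.55] w 0.1289
delta [0.021 0.073 2.314] [ -0.17  -0.22 -48.79]
```

>>> send_rows(deltas=[0.02,0.07,2.3,0,0,-48.5,0,0.02,0.07,2.3,0,0,-48.5,0,0.02,0.07,2.3,0,0,-48.5,0,0.02,0.07,2.3,0,0,-48.5,0,0.02,0.07,2.3,0,0,-48.5,0,0.02,0.07,2.3,0,0,-48.5,0,0.02,0.07,2.3,0,0,-48.5,0])

```text
t: 7.08
tool_pos: [0.5346, 0.1516, 0.2366]
tcp_rot: [-0.17, -3.135, 0.001]
force: [0.5, -0.4, -0.2]
width: 0.122
```

Run:
```python
from h import *
import pickle
st(); go(.534,.1515,.235,174.5)
s=crop("side",265,110,345,210,6,"s5.png");pickle.dump(s,open("s5.pkl","wb"))
crop("top",270,150,340,240,6,"t5.png")
```

```text
t 7.08 p [0.5346 0.1516 0.2366] yaw 173.78 zax [-2.3e-03 -2.0e-04 -1.0e+00] F [ 0.45 -0.36 -0.22] M [-0.004  0.029 -0.003] q [ 0.07  0.1   1.85 -0.    1.19 -1.39] w 0.1219
delta [ 0.056 -0.013  0.159] [-0.03 -0.13 -0.72]
```

View pics/s5.png

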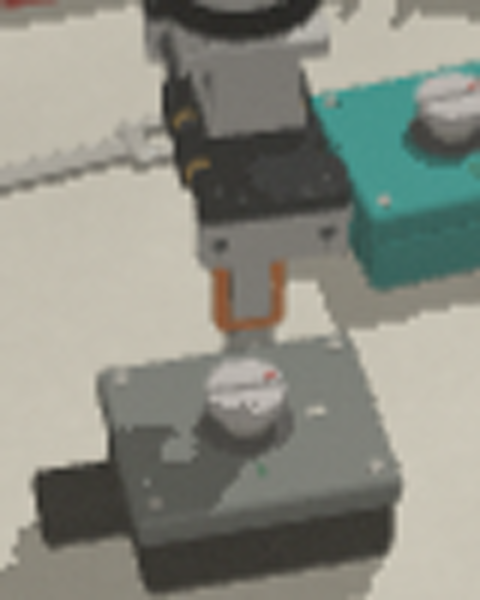

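View pics/t5.png

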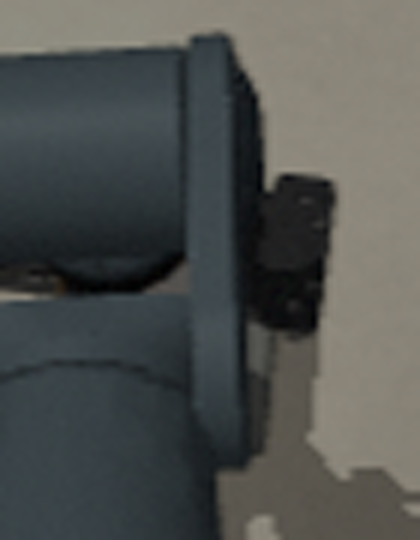

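Run:
```python
from h import *
import pickle
s=pickle.load(open("s5.pkl","rb"))
crop("side",292,148,322,188,15,"s5b.png",s)
st_=env.read_state();p=np.array(st_["tool_pos"]);R=Ro.from_rotvec(st_["tcp_rot"]).as_matrix()
for nm,l in(("gripBL",(.017,-.006,.1069)),("gripBR",(-.017,-.006,.1069)),("gripBL+",(.017,.006,.1069)),("gripBR+",(-.017,.006,.1069)),("bladeL",(.012,0,.1229)),("bladeR",(-.012,0,.1229)),):
    px=proj(s,p+R@np.array(l))[0]; print(nm,((px-[292,148]+.5)*15-.5).round(0))
for nm,X in(("cap",(.534,.1515,.085)),):
    print(nm,((proj(s,X)[0]-[292,148]+.5)*15-.5).round(0))
```

```text
gripBL [137. 260.]
gripBR [308. 238.]
gripBL+ [126. 220.]
gripBR+ [297. 197.]
bladeL [158. 297.]
bladeR [278. 281.]
cap [218. 398.]
```

View pics/s5b.png

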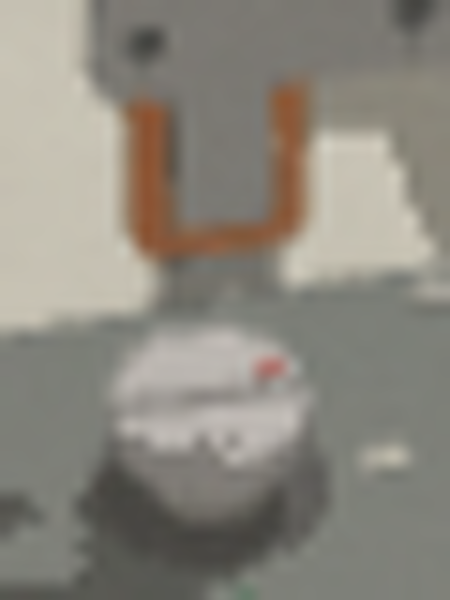

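```bash
cat >> h.py <<'E'
def avg(n=6):
    P=[];Rs=[];F=[];M=[]
    for i in range(n):
        if i: read_camera("side")
        s=env.read_state();P.append(s["tool_pos"]);Rs.append(s["tcp_rot"]);F.append(s["force"]);M.append(s["ft_torque"])
    p=np.mean(P,0);R=Ro.from_rotvec(Rs).mean().as_matrix()
    print("t",round(s["t"],2),"p",p.round(5),"sd",np.std(P,0).round(5),"yaw",np.degrees(np.arctan2(R[1,0],R[0,0])).round(2),"zax",R[:,2].round(4),"F",np.mean(F,0).round(2),"sd",np.std(F,0).round(2),"M",np.mean(M,0).round(3),np.std(M,0).round(3))
    return p,R
E
python3 - <<'E'
from h import *
f=avg(8); go(.5334,.152,.213,174.5,f)
E
```

```text
t 7.53 p [0.53505 0.15165 0.23777] sd [8.0e-05 3.0e-05 2.4e-04] yaw 173.84 zax [-2.e-04 -0.e+00 -1.e+00] F [ 0.05 -0.2  -0.7 ] sd [0.46 0.38 0.55] M [ 0.04  -0.016 -0.01 ] [0.021 0.024 0.035]
delta [0.167 0.017 2.477] [-0.   -0.01 -0.66]
```

>>> send_rows(deltas=[0.15,0.02,1.5,0,0,-0.7,0,0.15,0.02,2.6,0,0,-0.7,0,0.15,0.02,2.6,0,0,-0.7,0])

```text
t: 7.9
tool_pos: [0.5326, 0.152, 0.21]
tcp_rot: [-0.149, -3.135, 0.001]
force: [0.4, 0.4, -0.5]
width: 0.127
```

Run:
```python
from h import *
import pickle
f=avg(5); go(.5334,.152,.213,174.5,f)
s=crop("side",285,140,325,190,12,"s6.png");pickle.dump(s,open("s6.pkl","wb"))
```

```text
t 8.1 p [0.53341 0.15201 0.21137] sd [4.5e-04 3.0e-05 8.1e-04] yaw 174.56 zax [-1.e-03 -1.e-04 -1.e+00] F [ 0.35 -0.07 -0.55] sd [0.32 0.42 0.42] M [ 0.04  -0.012 -0.019] [0.015 0.031 0.018]
delta [ 0.002 -0.001 -0.163] [-0.01 -0.06  0.06]
```

View pics/s6.png

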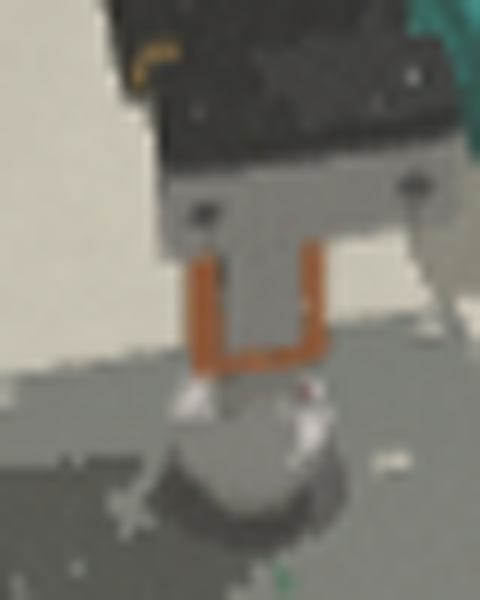

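>>> send_rows(deltas=[0,0,0.1,0,0,0,0,0,0,0.2,0,0,0,0,0,0,0.3,0,0,0,0,0,0,0.35,0,0,0,0,0,0,0.4,0,0,0,0,0,0,0.45,0,0,0,0,0,0,0.5,0,0,0,0])

```text
t: 9.02
tool_pos: [0.5337, 0.1521, 0.2071]
tcp_rot: [0.149, 3.138, 0.0]
force: [0.0, 0.9, 1.0]
width: 0.124
```

Run:
```python
from h import *
f=avg(5)
```

```text
t 9.22 p [0.53374 0.15214 0.20709] sd [1.e-05 1.e-05 1.e-05] yaw 174.56 zax [ 4.e-04  3.e-04 -1.e+00] F [0.42 0.87 0.42] sd [0.24 0.35 0.55] M [0.177 0.03  0.019] [0.012 0.025 0.026]
```

>>> send_rows(deltas=[0,0,0.05,0,0,0,0,0,0,0.1,0,0,0,0,0,0,0.1,0,0,0,0])

```text
t: 9.6
tool_pos: [0.5338, 0.1523, 0.206]
tcp_rot: [0.149, 3.137, 0.001]
force: [0.6, 3.7, 0.7]
width: 0.121
```

Run:
```python
from h import *
f=avg(5)
```

```text
t 9.8 p [0.53377 0.15229 0.20597] sd [1.e-05 2.e-05 1.e-05] yaw 174.55 zax [ 6.e-04  8.e-04 -1.e+00] F [ 1.09  3.62 -0.09] sd [0.56 0.37 0.9 ] M [ 0.749 -0.215 -0.006] [0.054 0.041 0.021]
```

>>> send_rows(deltas=[0,0.04,0,0,0,0,0,0,0.08,0,0,0,0,0,0,0.08,0,0,0,0,0])

```text
t: 10.18
tool_pos: [0.5336, 0.1526, 0.2058]
tcp_rot: [-0.149, -3.138, 0.001]
force: [1.2, 1.5, 0.3]
width: 0.126
```

Run:
```python
from h import *
f=avg(5)
```

```text
t 10.38 p [0.53361 0.15266 0.20579] sd [1.e-05 1.e-05 0.e+00] yaw 174.56 zax [-4.e-04 -4.e-04 -1.e+00] F [ 0.82  1.11 -0.3 ] sd [0.32 0.4  0.54] M [ 0.343 -0.177 -0.015] [0.023 0.029 0.031]
```

>>> send_rows(deltas=[0,0.05,0,0,0,0,0,0,0.05,0.1,0,0,0,0,0,0.05,0.1,0,0,0,0])

```text
t: 10.75
tool_pos: [0.5335, 0.1532, 0.2045]
tcp_rot: [-0.149, -3.137, 0.001]
force: [-0.1, -0.6, -1.3]
width: 0.125
```

Run:
```python
from h import *
f=avg(5)
```

```text
t 10.95 p [0.53362 0.15323 0.20474] sd [9.0e-05 3.0e-05 1.2e-04] yaw 174.56 zax [-5.e-04 -2.e-04 -1.e+00] F [ 0.11 -0.27 -0.68] sd [0.44 0.66 0.49] M [ 0.038 -0.015 -0.013] [0.033 0.03  0.024]
```

>>> send_rows(deltas=[0,0.05,0.05,0,0,0,0,0,0.05,0.15,0,0,0,0,0,0.05,0.25,0,0,0,0,0,0.05,0.3,0,0,0,0,0,0.05,0.3,0,0,0,0])

```text
t: 11.58
tool_pos: [0.5339, 0.1538, 0.2023]
tcp_rot: [-0.149, -3.138, 0.0]
force: [-1.5, 0.2, 3.3]
width: 0.128
```

Run:
```python
from h import *
f=avg(5)
```

```text
t 11.78 p [0.53387 0.15384 0.20224] sd [1.e-05 1.e-05 3.e-05] yaw 174.56 zax [ 1.e-04 -0.e+00 -1.e+00] F [-1.78 -0.16  3.35] sd [0.17 0.5  0.13] M [ 0.003  0.327 -0.003] [0.034 0.027 0.022]
```

>>> send_rows(deltas=[0,0,0.05,0,0,0,0,0,0,0.1,0,0,0,0,0,0,0.1,0,0,0,0])

```text
t: 12.15
tool_pos: [0.5338, 0.1538, 0.2009]
tcp_rot: [0.149, 3.138, 0.0]
force: [-1.7, -0.8, 3.4]
width: 0.124
```

Run:
```python
from h import *
f=avg(3)
```

```text
t 12.25 p [0.53385 0.15381 0.20092] sd [0. 0. 0.] yaw 174.56 zax [ 1.e-04  0.e+00 -1.e+00] F [-1.12  0.23  3.3 ] sd [0.42 0.76 0.19] M [-0.004  0.273  0.035] [0.009 0.009 0.012]
```

>>> send_rows(deltas=[0,0,0.05,0,0,0,0,0,0,0.1,0,0,0,0,0,0,0.1,0,0,0,0])

```text
t: 12.62
tool_pos: [0.5338, 0.1538, 0.1999]
tcp_rot: [0.149, 3.138, 0.0]
force: [-0.1, -0.4, 2.8]
width: 0.124
```

>>> send_rows(deltas=[0,0,0.05,0,0,0,0,0,0,0.1,0,0,0,0,0,0,0.1,0,0,0,0])

```text
t: 13.0
tool_pos: [0.5338, 0.1538, 0.1989]
tcp_rot: [0.149, 3.138, 0.0]
force: [-1.6, -0.9, 3.9]
width: 0.123
```

>>> send_rows(deltas=[0,0,0.05,0,0,0,0,0,0,0.1,0,0,0,0,0,0,0.1,0,0,0,0])

```text
t: 13.38
tool_pos: [0.5338, 0.1538, 0.1979]
tcp_rot: [0.149, 3.138, -0.0]
force: [-0.6, 0.4, 3.3]
width: 0.124
```

Run:
```python
from h import *
f=avg(3)
```

```text
t 13.47 p [0.53383 0.15382 0.19791] sd [2.e-05 1.e-05 2.e-05] yaw 174.56 zax [ 1.e-04  0.e+00 -1.e+00] F [-1.5  -0.79  3.85] sd [0.62 0.94 0.38] M [0.05  0.226 0.002] [0.011 0.03  0.016]
```

>>> send_rows(deltas=[0,0,0.05,0,0,0,0,0,0,0.1,0,0,0,0,0,0,0.1,0,0,0,0])

```text
t: 13.85
tool_pos: [0.5338, 0.1538, 0.1969]
tcp_rot: [0.149, 3.138, 0.0]
force: [-1.9, -0.9, 4.3]
width: 0.126
```

Run:
```python
from h import *
f=avg(3)
```

```text
t 13.95 p [0.53383 0.15381 0.19692] sd [1.e-05 1.e-05 1.e-05] yaw 174.56 zax [ 1.e-04  0.e+00 -1.e+00] F [-1.28 -0.71  3.99] sd [0.48 0.3  0.2 ] M [0.038 0.219 0.006] [0.006 0.015 0.021]
```

>>> send_rows(deltas=[0,0,0.05,0,0,0,0,0,0,0.1,0,0,0,0,0,0,0.1,0,0,0,0])

```text
t: 14.32
tool_pos: [0.5338, 0.1538, 0.1959]
tcp_rot: [0.149, 3.138, -0.0]
force: [-1.3, 0.3, 4.0]
width: 0.127
```

Run:
```python
from h import *
f=avg(3)
```

```text
t 14.43 p [0.53383 0.15382 0.19592] sd [0.e+00 1.e-05 1.e-05] yaw 174.56 zax [ 1.e-04 -0.e+00 -1.e+00] F [-1.21  0.27  4.12] sd [0.47 0.35 0.47] M [ 0.079  0.166 -0.006] [0.021 0.046 0.013]
```

>>> send_rows(deltas=[0,0,0.05,0,0,0,0,0,0,0.1,0,0,0,0,0,0,0.1,0,0,0,0])

```text
t: 14.8
tool_pos: [0.5338, 0.1538, 0.1949]
tcp_rot: [0.149, 3.138, 0.0]
force: [-0.6, -0.7, 4.4]
width: 0.127
```

Run:
```python
from h import *
f=avg(3)
```

```text
t 14.9 p [0.53382 0.15381 0.19491] sd [1.e-05 1.e-05 2.e-05] yaw 174.56 zax [ 1.e-04  0.e+00 -1.e+00] F [-0.62 -0.35  4.85] sd [0.74 0.47 0.34] M [0.038 0.184 0.021] [0.059 0.015 0.022]
```

>>> send_rows(deltas=[0,0,0.05,0,0,0,0,0,0,0.1,0,0,0,0,0,0,0.1,0,0,0,0])

```text
t: 15.28
tool_pos: [0.5338, 0.1538, 0.1939]
tcp_rot: [0.149, 3.138, -0.0]
force: [-1.2, 0.7, 4.4]
width: 0.125
```

Run:
```python
from h import *
f=avg(3)
```

```text
t 15.38 p [0.53383 0.15382 0.19393] sd [1.e-05 1.e-05 1.e-05] yaw 174.56 zax [ 1.e-04  0.e+00 -1.e+00] F [-0.65  0.43  4.36] sd [0.42 0.39 0.14] M [0.034 0.182 0.012] [0.021 0.026 0.059]
```

>>> send_rows(deltas=[0,0,0.05,0,0,0,0,0,0,0.1,0,0,0,0,0,0,0.1,0,0,0,0])

```text
t: 15.75
tool_pos: [0.5338, 0.1538, 0.193]
tcp_rot: [0.149, 3.138, 0.0]
force: [-2.2, -0.1, 5.0]
width: 0.127
```

Run:
```python
from h import *
f=avg(3)
```

```text
t 15.85 p [0.53383 0.15382 0.19296] sd [1.e-05 1.e-05 1.e-05] yaw 174.56 zax [ 1.e-04 -0.e+00 -1.e+00] F [-1.54  0.13  5.14] sd [0.53 0.3  0.17] M [ 0.047  0.175 -0.002] [0.013 0.029 0.014]
```

>>> send_rows(deltas=[0,0,0.05,0,0,0,0,0,0,0.1,0,0,0,0,0,0,0.1,0,0,0,0])

```text
t: 16.23
tool_pos: [0.5338, 0.1538, 0.192]
tcp_rot: [0.149, 3.138, 0.0]
force: [-0.9, 0.0, 5.4]
width: 0.126
```

Run:
```python
from h import *
f=avg(3)
```

```text
t 16.32 p [0.53384 0.15382 0.19201] sd [1.e-05 1.e-05 1.e-05] yaw 174.56 zax [ 1.e-04  0.e+00 -1.e+00] F [-0.79  0.14  5.24] sd [0.1  0.11 0.18] M [ 0.016  0.245 -0.007] [0.016 0.023 0.029]
```

>>> send_rows(deltas=[0,0,0.05,0,0,0,0,0,0,0.1,0,0,0,0,0,0,0.1,0,0,0,0])

```text
t: 16.7
tool_pos: [0.5339, 0.1538, 0.191]
tcp_rot: [0.149, 3.138, 0.0]
force: [-1.9, 0.7, 5.4]
width: 0.126
```

Run:
```python
from h import *
f=avg(3)
```

```text
t 16.8 p [0.53385 0.15383 0.19103] sd [1.e-05 0.e+00 1.e-05] yaw 174.56 zax [ 1.e-04 -0.e+00 -1.e+00] F [-1.47 -0.03  5.01] sd [0.31 0.73 0.28] M [0.078 0.248 0.009] [0.023 0.021 0.032]
```

>>> send_rows(deltas=[0,0,0.05,0,0,0,0,0,0,0.1,0,0,0,0,0,0,0.1,0,0,0,0])

```text
t: 17.18
tool_pos: [0.5339, 0.1538, 0.1901]
tcp_rot: [0.149, 3.138, -0.0]
force: [-0.6, -0.7, 5.8]
width: 0.126
```

Run:
```python
from h import *
f=avg(3)
```

```text
t 17.27 p [0.53386 0.15382 0.1901 ] sd [1.e-05 1.e-05 1.e-05] yaw 174.56 zax [ 1.e-04 -0.e+00 -1.e+00] F [-0.73 -0.22  5.81] sd [0.46 0.48 0.05] M [ 0.027  0.276 -0.053] [0.013 0.038 0.017]
```

>>> send_rows(deltas=[0,0,0.05,0,0,0,0,0,0,0.1,0,0,0,0,0,0,0.1,0,0,0,0])

```text
t: 17.65
tool_pos: [0.5339, 0.1538, 0.1891]
tcp_rot: [0.149, 3.138, -0.0]
force: [-2.2, 0.2, 5.9]
width: 0.124
```

Run:
```python
from h import *
f=avg(3)
```

```text
t 17.75 p [0.53387 0.15382 0.18913] sd [0.e+00 1.e-05 0.e+00] yaw 174.56 zax [ 1.e-04 -0.e+00 -1.e+00] F [-1.65  0.33  6.38] sd [0.4  0.11 0.38] M [ 0.021  0.311 -0.008] [0.029 0.027 0.015]
```

>>> send_rows(deltas=[0,0,0.05,0,0,0,0,0,0,0.1,0,0,0,0,0,0,0.1,0,0,0,0])

```text
t: 18.12
tool_pos: [0.5339, 0.1539, 0.1887]
tcp_rot: [-0.149, -3.138, 0.0]
force: [-3.1, -0.0, 9.3]
width: 0.129
```

Run:
```python
from h import *
f=avg(3)
s=crop("side",285,140,325,190,12,"s7.png")
```

```text
t 18.23 p [0.53395 0.15387 0.18871] sd [0.e+00 0.e+00 1.e-05] yaw 174.57 zax [-0.e+00 -1.e-04 -1.e+00] F [-2.74 -0.01  9.35] sd [0.24 0.07 0.23] M [-0.01   0.643  0.003] [0.018 0.024 0.013]
```

View pics/s7.png

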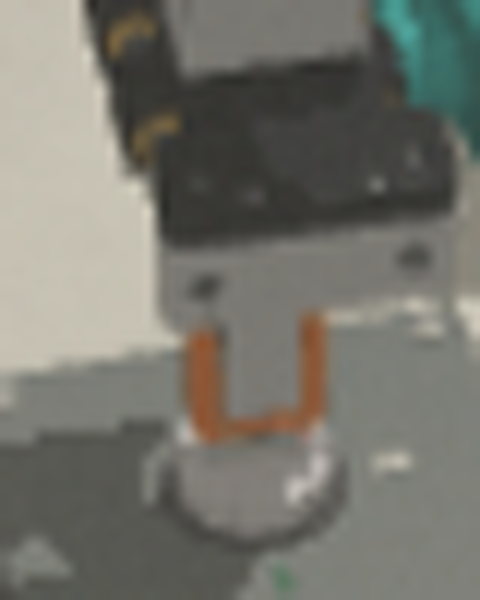

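>>> send_rows(deltas=[0.03,0,-0.015,0,0,0,0,0.03,0,-0.015,0,0,3,0,0.03,0,-0.015,0,0,6,0,0.03,0,-0.015,0,0,6,0])

```text
t: 18.77
tool_pos: [0.5341, 0.1538, 0.1889]
tcp_rot: [0.313, 3.124, 0.0]
force: [-1.1, -0.5, 7.9]
width: 0.126
```

Run:
```python
from h import *
f=avg(3)
```

```text
t 18.88 p [0.53412 0.15383 0.18889] sd [1.e-05 1.e-05 0.e+00] yaw 168.56 zax [ 0.0018 -0.     -1.    ] F [-0.98 -0.31  7.5 ] sd [0.28 0.53 0.31] M [0.007 0.169 0.008] [0.016 0.013 0.038]
```

>>> send_rows(deltas=[0,0,0.015,0,0,0,0,0,0,0.015,0,0,4,0,0,0,0.015,0,0,8,0,0,0,0.015,0,0,8,0])

```text
t: 19.38
tool_pos: [0.5342, 0.1537, 0.1888]
tcp_rot: [0.531, 3.095, 0.0]
force: [-1.9, -1.0, 8.3]
width: 0.132
```

Run:
```python
from h import *
f=avg(3)
```

```text
t 19.48 p [0.53417 0.15375 0.18885] sd [1.e-05 0.e+00 1.e-05] yaw 160.56 zax [ 1.9e-03 -3.0e-04 -1.0e+00] F [-1.17 -0.28  8.  ] sd [0.95 0.52 0.35] M [-0.125  0.179  0.006] [0.017 0.026 0.006]
```

>>> send_rows(deltas=[0,0,0.01,0,0,4,0,0,0,0.01,0,0,8,0,0,0,0.01,0,0,12,0,0,0,0.01,0,0,16,0,0,0,0.01,0,0,16,0])

```text
t: 20.1
tool_pos: [0.5342, 0.1536, 0.1888]
tcp_rot: [0.956, 2.991, -0.0]
force: [-0.2, -1.6, 8.7]
width: 0.124
```

Run:
```python
from h import *
f=avg(3)
s=crop("side",285,140,325,190,12,"s8.png")
```

```text
t 20.2 p [0.53419 0.15358 0.18881] sd [0.e+00 1.e-05 1.e-05] yaw 144.56 zax [ 1.8e-03 -8.0e-04 -1.0e+00] F [-1.08 -1.14  8.5 ] sd [0.61 0.32 0.32] M [-0.305  0.278  0.001] [0.009 0.027 0.032]
```

View pics/s8.png

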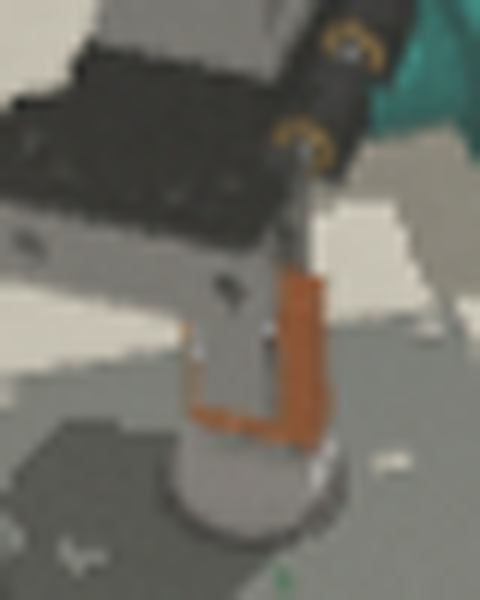

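>>> send_rows(deltas=[0,-0.02,0,0,0,4,0,0,-0.03,0,0,0,8,0,0,-0.03,0,0,0,12,0,0,-0.03,0,0,0,16,0,0,-0.03,0,0,0,20,0,0,-0.03,0,0,0,20,0])

```text
t: 21.0
tool_pos: [0.5341, 0.1533, 0.1888]
tcp_rot: [1.461, 2.779, 0.0]
force: [-1.0, -1.6, 8.7]
width: 0.124
```

Run:
```python
from h import *
f=avg(4)
```

```text
t 21.15 p [0.53406 0.15329 0.18882] sd [1.e-05 1.e-05 1.e-05] yaw 124.57 zax [ 2.e-03 -9.e-04 -1.e+00] F [-1.3  -1.58  8.74] sd [0.48 0.23 0.07] M [-0.358  0.22   0.014] [0.01  0.046 0.028]
```

>>> send_rows(deltas=[0,-0.02,0,0,0,4,0,-0.01,-0.03,0,0,0,8,0,-0.01,-0.03,0,0,0,12,0,-0.01,-0.03,0,0,0,16,0,-0.01,-0.03,0,0,0,20,0,-0.01,-0.03,0,0,0,20,0])

```text
t: 21.9
tool_pos: [0.5339, 0.153, 0.1888]
tcp_rot: [1.921, 2.483, 0.001]
force: [-1.0, -1.4, 7.4]
width: 0.125
```

Run:
```python
from h import *
f=avg(4)
```

```text
t 22.05 p [0.53387 0.15304 0.1888 ] sd [1.e-05 1.e-05 2.e-05] yaw 104.57 zax [ 2.e-03 -9.e-04 -1.e+00] F [-1.16 -1.32  7.84] sd [0.12 0.17 0.45] M [-0.389  0.216  0.017] [0.022 0.02  0.021]
```

>>> send_rows(deltas=[0,0,0.01,0,0,4,0,0,0,0.01,0,0,8,0,0,0,0.01,0,0,11,0,0,0,0.01,0,0,14,0,0,0,0.01,0,0,14,0])

```text
t: 22.68
tool_pos: [0.5338, 0.153, 0.1888]
tcp_rot: [2.209, 2.231, 0.0]
force: [-0.8, -2.2, 9.7]
width: 0.126
```

Run:
```python
from h import *
f=avg(10)
s=crop("side",285,140,325,190,12,"s9.png")
```

```text
t 23.12 p [0.53378 0.15296 0.18875] sd [1.e-05 1.e-05 1.e-05] yaw 90.57 zax [ 0.0016 -0.0011 -1.    ] F [-1.64 -2.03  9.01] sd [0.39 0.47 0.45] M [-0.502  0.377  0.028] [0.031 0.031 0.021]
```

View pics/s9.png

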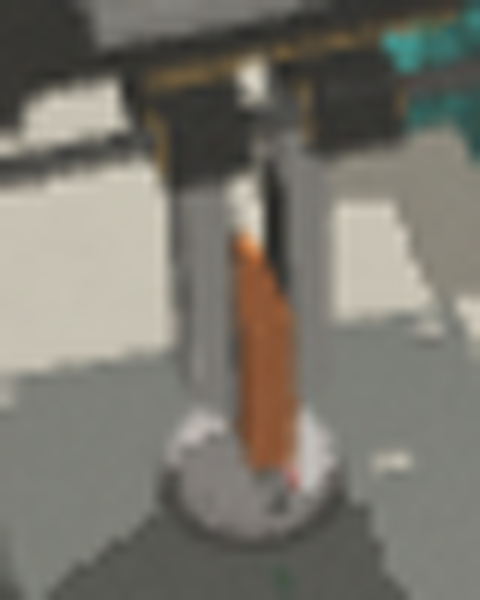

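>>> send_rows(deltas=[0,0,0,0,0,0.8,0,0,0,0,0,0,1.5,0,0,0,0,0,0,1.5,0])

```text
t: 23.55
tool_pos: [0.5338, 0.153, 0.1887]
tcp_rot: [2.238, 2.202, 0.0]
force: [-1.2, -1.9, 7.6]
width: 0.122
```

Run:
```python
from h import *
f=avg(12)
```

```text
t 24.1 p [0.53377 0.15296 0.18875] sd [1.e-05 1.e-05 1.e-05] yaw 89.08 zax [ 0.0015 -0.0012 -1.    ] F [-1.51 -1.85  8.85] sd [0.43 0.36 0.58] M [-0.496  0.399  0.017] [0.03  0.039 0.03 ]
```

>>> send_rows(deltas=[0,0,0,0,0,0.7,0,0,0,0,0,0,1.4,0,0,0,0,0,0,1.4,0])

```text
t: 24.48
tool_pos: [0.5338, 0.153, 0.1888]
tcp_rot: [2.265, 2.175, 0.0]
force: [-2.1, -2.6, 9.0]
width: 0.128
```

Run:
```python
from h import *
import pickle
f=avg(12)
s=crop("side",285,140,325,190,12,"s10.png");pickle.dump(s,open("s10.pkl","wb"))
```

```text
t 25.02 p [0.53376 0.15295 0.18874] sd [1.e-05 1.e-05 1.e-05] yaw 87.68 zax [ 0.0015 -0.0012 -1.    ] F [-1.53 -1.91  8.9 ] sd [0.51 0.46 0.39] M [-0.507  0.432  0.004] [0.028 0.021 0.029]
```

View pics/s10.png

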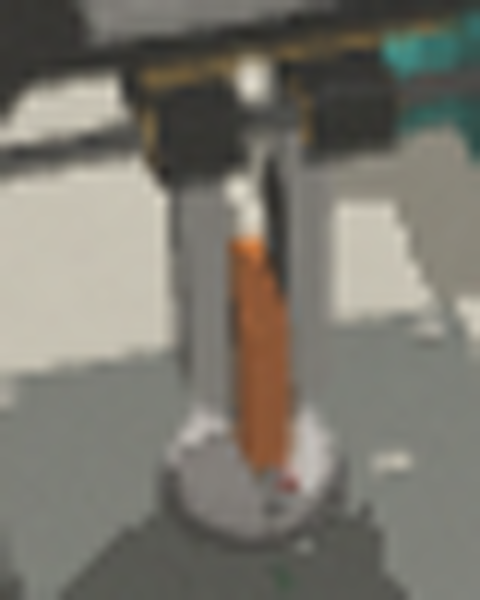

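Run:
```python
from h import *
import pickle
s=pickle.load(open("s10.pkl","rb"));t0,s0=pickle.load(open("cams.pkl","rb"))
crop("side",296,166,318,188,25,"s10b.png",s)
crop("side",296,160,318,182,25,"s0b.png",s0)
f=lambda X:((proj(s,X)[0]-[296,166]+.5)*25-.5).round(0)
c=np.array([.5332,.1527])
for a in(-75,-80,-85,-90,-95,-100):
    e=c+.0195*np.array([np.cos(np.radians(a)),np.sin(np.radians(a))]); print(a,f((*e,.071)))
print(f((*c,.071)))
```

```text
-75 [341. 389.]
-80 [328. 394.]
-85 [315. 398.]
-90 [302. 401.]
-95 [288. 404.]
-100 [274. 405.]
[256. 293.]
```

View pics/s10b.png

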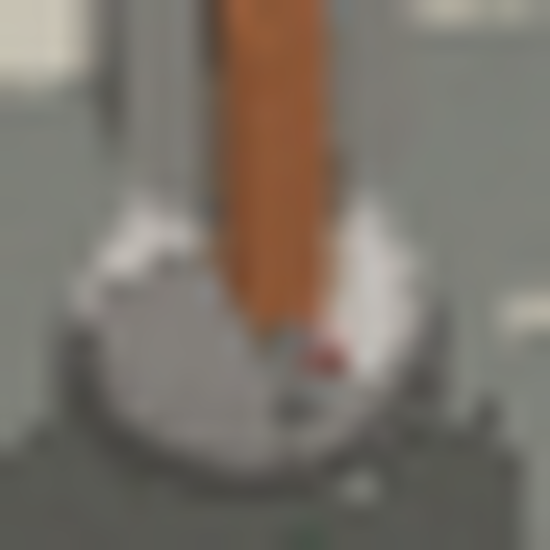

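View pics/s0b.png

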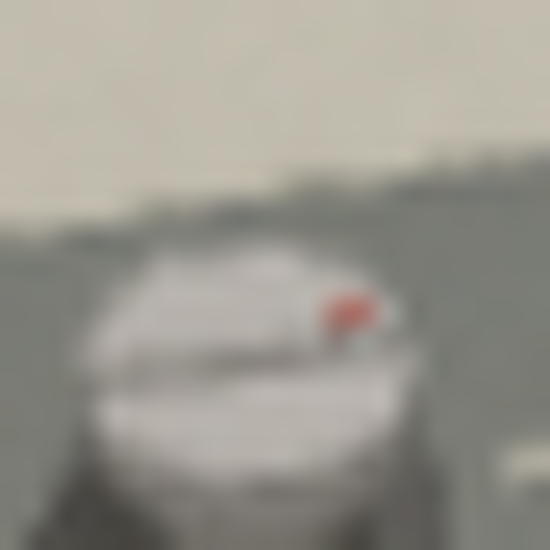

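>>> send_rows(deltas=[0,0,-0.05,0,0,0,0,0,0,-0.1,0,0,0,0,0,0,-0.2,0,0,0,0,0,0,-0.2,0,0,0,0])

```text
t: 25.58
tool_pos: [0.5337, 0.1529, 0.1903]
tcp_rot: [2.265, 2.174, 0.001]
force: [-0.8, -2.1, 6.6]
width: 0.124
```

Run:
```python
from h import *
f=avg(4)
```

```text
t 25.73 p [0.53368 0.15291 0.19025] sd [1.e-05 2.e-05 2.e-05] yaw 87.67 zax [ 0.0016 -0.0012 -1.    ] F [-0.73 -1.76  5.88] sd [0.09 0.64 0.51] M [-0.46   0.106  0.019] [0.017 0.033 0.036]
```

>>> send_rows(deltas=[0,0,-0.15,0,0,0,0,0,0,-0.3,0,0,0,0,0,0,-0.5,0,0,0,0,0,0,-0.5,0,0,0,0])

```text
t: 26.22
tool_pos: [0.5336, 0.153, 0.1951]
tcp_rot: [2.265, 2.175, 0.001]
force: [1.6, -2.2, 5.0]
width: 0.127
```

Run:
```python
from h import *
f=avg(4)
```

```text
t 26.38 p [0.53354 0.15306 0.19499] sd [4.e-05 6.e-05 7.e-05] yaw 87.66 zax [ 1.3e-03 -6.0e-04 -1.0e+00] F [ 1.54 -2.41  4.48] sd [0.1  0.19 0.49] M [-0.644 -0.221  0.007] [0.028 0.065 0.02 ]
```

>>> send_rows(deltas=[0,0,-0.2,0,0,0,0,0,0,-0.4,0,0,0,0,0,0,-0.6,0,0,0,0,0,0,-0.8,0,0,0,0,0,0,-0.8,0,0,0,0])

```text
t: 27.0
tool_pos: [0.5329, 0.1536, 0.2024]
tcp_rot: [-2.266, -2.175, -0.0]
force: [1.9, -0.5, 1.5]
width: 0.124
```

Run:
```python
from h import *
f=avg(4)
```

```text
t 27.15 p [0.53294 0.15356 0.2024 ] sd [1.e-05 0.e+00 2.e-05] yaw 87.66 zax [-4.e-04  5.e-04 -1.e+00] F [ 2.43 -0.04  1.2 ] sd [0.3  0.36 0.54] M [-0.099 -0.462  0.048] [0.03  0.024 0.018]
```

>>> send_rows(deltas=[0,0.04,0,0,0,-1,0,0,0.04,-0.3,0,0,-1,0,0,0.04,-0.6,0,0,-1,0,0,0.04,-2,0,0,-1,0,0,0.04,-5,0,0,-1,0,0,0.04,-6,0,0,-1,0,0,0.04,-6,0,0,-1,0])

```text
t: 28.02
tool_pos: [0.5338, 0.1534, 0.2636]
tcp_rot: [2.247, 2.195, 0.002]
force: [0.4, 0.7, -0.9]
width: 0.125
```

Run:
```python
from h import *
f=avg(4)
import pickle
s=crop("side",255,80,355,210,4.5,"s11.png");pickle.dump(s,open("s11.pkl","wb"))
crop("side",285,155,330,200,12,"s11b.png",s)
```

```text
t 28.18 p [0.53325 0.1533  0.26236] sd [3.3e-04 4.0e-05 8.0e-04] yaw 88.66 zax [-7.e-04 -1.e-04 -1.e+00] F [-0.06 -0.1  -1.05] sd [0.39 0.5  0.35] M [-0.068  0.06   0.022] [0.035 0.029 0.028]
```

View pics/s11.png

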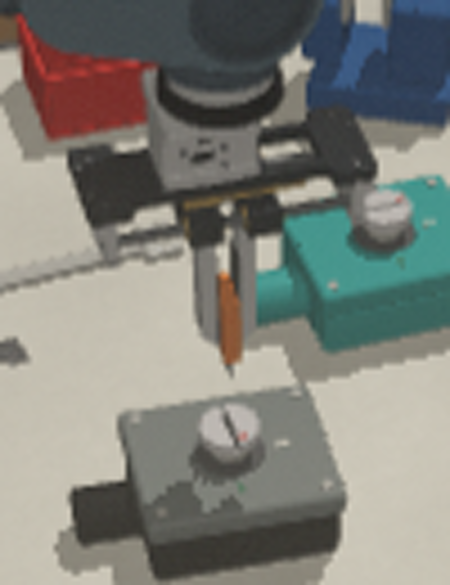

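View pics/s11b.png

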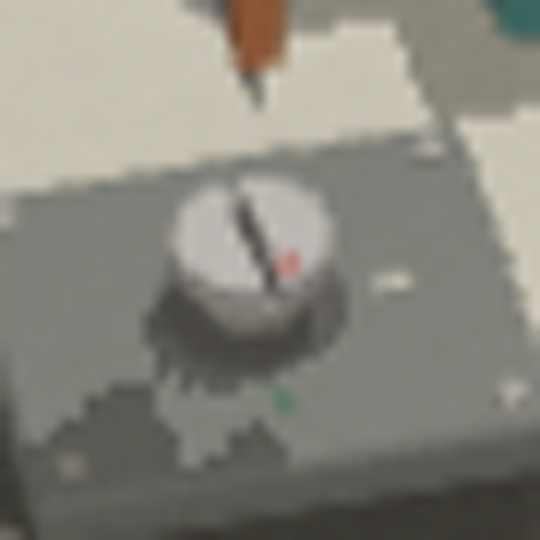

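Run:
```python
from h import *
import pickle
from fit import fit,cv
s=pickle.load(open("s11.pkl","rb"))
C=lambda p:cv(p,285,155,12)
a=atz(s,C((237,188)),.085);b=atz(s,C((276,288)),.085);d=b-a
print(a,b,np.degrees(np.arctan2(d[1],d[0])),(a+b)/2)
# subpixel line
g=s["pixels"].astype(float).mean(2)
P=[]
for v in range(171,178):
    r=g[v,299:312]; d=np.clip(np.median(r)-8-r,0,None); 
    if d.sum()>0: P.append(((d*np.arange(299,312)).sum()/d.sum(),v))
A=np.array([atz(s,p,.085)[:2] for p in P]);print(A.round(4)); f=np.polyfit(A[:,1],A[:,0],1);print(-90-np.degrees(np.arctan(f[0])))
go(.467,-.1065,.26,18)
# rest from picture s4 (only crop kept)
C=lambda p:cv(p,255,150,5)
o=[(s,(.03,.025,.03),C((290,481))),(s,(.03,-.025,.03),C((340,541))),(s,(-.03,-.025,.03),C((250,587))),(s,(-.03,.025,.03),C((200,530)))]
x,r=fit(o,[.46,-.1,.3],0);print("rest side",x,np.degrees(x[2]),np.abs(r).max())
```

```text
[0.53373402 0.16947458 0.085     ] [0.53282807 0.13173859 0.085     ] -91.37526289982097 [0.53328104 0.15060659 0.085     ]
[[0.5259 0.1682]
 [0.5284 0.1629]
 [0.5292 0.158 ]
 [0.5301 0.1531]
 [0.5302 0.1486]
 [0.5291 0.1444]
 [0.5254 0.141 ]]
-88.97295958321428
delta [-26.125  -5.984   0.167] [-0.11  0.09 70.66]
rest side [ 0.46468232 -0.10622209  0.29537736] 16.923876277122964 0.7275750107971817
```

>>> send_rows(deltas=[-26.1,-6,0.1,0,0,70.7,0,-26.1,-6,0.1,0,0,70.7,0,-26.1,-6,0.1,0,0,70.7,0,-26.1,-6,0.1,0,0,70.7,0,-26.1,-6,0.1,0,0,70.7,0,-26.1,-6,0.1,0,0,70.7,0,-26.1,-6,0.1,0,0,70.7,0,-26.1,-6,0.1,0,0,70.7,0,-26.1,-6,0.1,0,0,70.7,0])

```text
t: 29.35
tool_pos: [0.4673, -0.106, 0.2613]
tcp_rot: [-3.102, -0.493, 0.001]
force: [-0.3, 1.1, -0.8]
width: 0.128
```

Run:
```python
from h import *
f=avg(5); go(.4667,-.1066,.165,17.94,f)
```

```text
t 29.55 p [ 0.46737 -0.10605  0.26148] sd [6.0e-05 2.0e-05 1.4e-04] yaw 18.03 zax [-4.e-04  2.e-04 -1.e+00] F [ 0.01 -0.17 -0.66] sd [0.42 0.66 0.58] M [-0.019  0.126  0.021] [0.013 0.017 0.025]
delta [-0.078  0.035  9.648] [-0.02  0.02  0.09]
```

>>> send_rows(deltas=[-0.08,0.03,4,0,0,0,0,-0.08,0.03,8,0,0,0,0,-0.08,0.03,9.6,0,0,0,0,-0.08,0.03,9.6,0,0,0,0])

```text
t: 30.05
tool_pos: [0.4665, -0.1066, 0.1652]
tcp_rot: [-3.102, -0.491, 0.002]
force: [0.6, -0.8, -0.2]
width: 0.124
```

Run:
```python
from h import *
f=avg(5); go(.4667,-.1066,.137,17.94,f)
crop("side",285,225,335,280,10,"s12.png")
```

```text
t 30.25 p [ 0.46741 -0.10701  0.16671] sd [0.0005  0.00024 0.00085] yaw 17.97 zax [ 1.4e-03 -7.0e-04 -1.0e+00] F [ 0.03 -0.39 -0.25] sd [0.47 0.4  0.4 ] M [ 0.003  0.138 -0.018] [0.036 0.012 0.033]
delta [-0.058 -0.064  2.971] [ 0.06 -0.06  0.03]
```

View pics/s12.png

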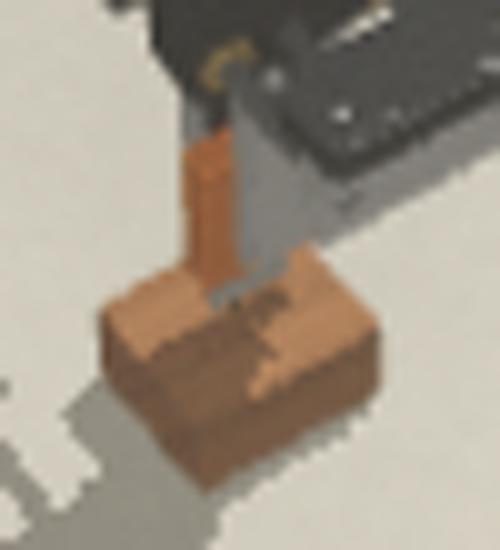

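>>> send_rows(deltas=[-0.07,-0.06,0.5,0,0,0,0,-0.07,-0.06,1,0,0,0,0,-0.07,-0.06,1.3,0,0,0,0,-0.07,-0.06,1.6,0,0,0,0,-0.07,-0.06,1.7,0,0,0,0,-0.07,-0.06,1.7,0,0,0,0])

```text
t: 31.05
tool_pos: [0.4659, -0.1064, 0.1487]
tcp_rot: [3.103, 0.49, -0.0]
force: [-0.6, -0.1, -0.3]
width: 0.126
```

Run:
```python
from h import *
f=avg(5); go(.4667,-.1066,.137,17.94,f)
```

```text
t 31.25 p [ 0.46599 -0.1064   0.1488 ] sd [3.e-05 1.e-05 8.e-05] yaw 17.96 zax [ 1.e-04 -1.e-04 -1.e+00] F [-0.68  0.34 -0.37] sd [0.27 0.45 0.2 ] M [-0.017  0.155  0.011] [0.034 0.018 0.015]
delta [0.061 0.041 1.18 ] [ 0.01 -0.01  0.02]
```

Free in the hole at z = 0.149; lowering until it seats.

>>> send_rows(deltas=[0.06,0.02,0.3,0,0,0,0,0.06,0.02,0.6,0,0,0,0,0.06,0.02,0.8,0,0,0,0,0.06,0.02,1.0,0,0,0,0,0.06,0.02,1.1,0,0,0,0,0.06,0.02,1.1,0,0,0,0])

```text
t: 32.0
tool_pos: [0.4665, -0.1064, 0.1377]
tcp_rot: [-3.103, -0.49, 0.0]
force: [-1.2, 0.2, -0.2]
width: 0.126
```

Run:
```python
from h import *
f=avg(5); go(.4667,-.1066,.137,17.94,f)
```

```text
t 32.2 p [ 0.4666  -0.10639  0.13777] sd [3.e-05 2.e-05 6.e-05] yaw 17.96 zax [ 1.e-04 -0.e+00 -1.e+00] F [-0.23 -0.37 -0.54] sd [0.5  0.59 0.22] M [-0.042  0.141  0.006] [0.028 0.032 0.019]
delta [0.004 0.023 0.077] [ 0.   -0.    0.02]
```

>>> send_rows(deltas=[0,0,0.05,0,0,0,0,0,0,0.08,0,0,0,0,0,0,0.08,0,0,0,0])

```text
t: 32.58
tool_pos: [0.4666, -0.1064, 0.1369]
tcp_rot: [3.103, 0.49, -0.0]
force: [-0.2, 0.3, -0.2]
width: 0.126
```

Run:
```python
from h import *
f=avg(4)
```

```text
t 32.73 p [ 0.46657 -0.10638  0.13694] sd [2.e-05 1.e-05 2.e-05] yaw 17.96 zax [-0. -0. -1.] F [-0.11  0.02 -0.27] sd [0.37 0.22 0.13] M [-0.032  0.175 -0.022] [0.026 0.016 0.016]
```

>>> send_rows(deltas=[0,0,0.03,0,0,0,0,0,0,0.03,0,0,0,1.3,0,0,0.03,0,0,0,1.6,0,0,0.03,0,0,0,2.2,0,0,0.03,0,0,0,3.5,0,0,0.03,0,0,0,4.5,0,0,0.03,0,0,0,4.5,0,0,0.03,0,0,0,4.5])

```text
t: 33.72
tool_pos: [0.4666, -0.1064, 0.1366]
tcp_rot: [3.103, 0.49, 0.0]
force: [-0.2, -0.2, -1.4]
width: 0.478
```

>>> send_rows(deltas=[0,0,-1,0,0,0,4.5,0,0,-4,0,0,0,4.5,0,0,-8,0,0,0,4.5,0,0,-14,0,0,0,4.5,-8,0,-20,0,0,0,4.5,-12,0,-20,0,0,0,4.5,-12,0,-20,0,0,0,4.5])

```text
t: 34.6
tool_pos: [0.3511, -0.144, 0.3391]
tcp_rot: [3.099, 0.485, 0.006]
force: [0.1, -0.4, -0.2]
width: 0.48
```

Run:
```python
from h import *
st()
s=crop("side",285,225,335,280,10,"s13.png")
t=crop("top",268,165,408,255,5.5,"t13.png")
```

```text
t 34.6 p [ 0.3511 -0.144   0.3391] yaw 17.8 zax [ 0.0045 -0.0038 -1.    ] F [ 0.09 -0.4  -0.25] M [-0.023  0.159  0.027] q [-0.69 -0.49  2.16 -0.    1.47  0.57] w 0.4796
```

View pics/s13.png

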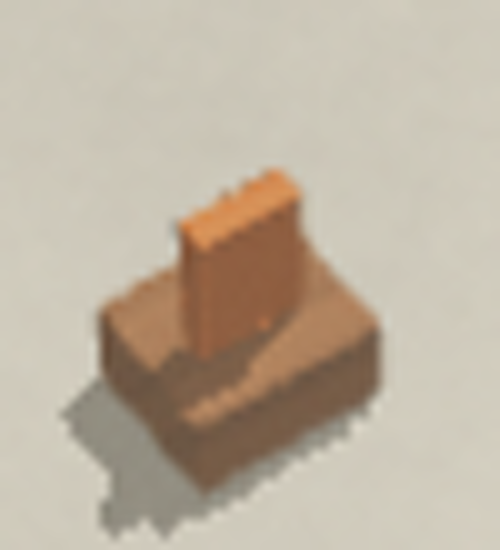

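View pics/t13.png

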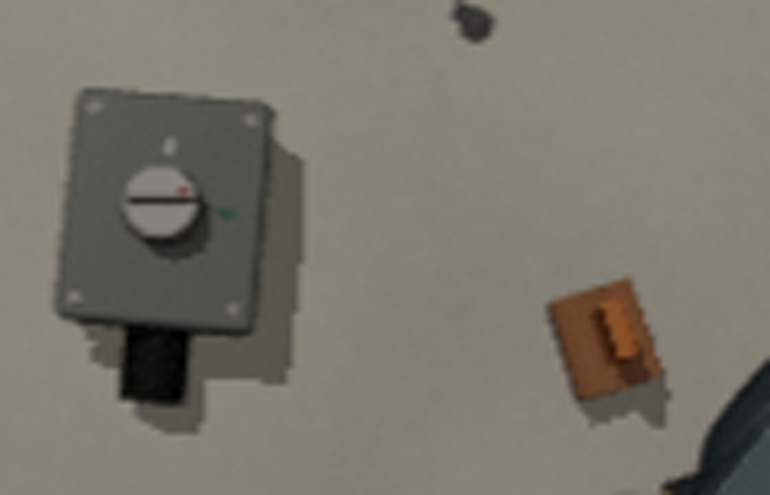

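Run:
```python
from h import *
t=read_camera("top");g=t["pixels"].astype(float).mean(2)
P=[]
for u in range(293,302):
    c=g[198:206,u];d=np.clip(120-c,0,None);d[d<5]=0
    P.append((u,(d*np.arange(198,206)).sum()/d.sum()))
A=np.array([atz(t,p,.085)[:2] for p in P]);print(np.round(P,2).tolist(),A.round(4).tolist())
f=np.polyfit(A[:,1],A[:,0],1);print(-90-np.degrees(np.arctan(f[0])))
st()
```

```text
[[293.0, 200.97], [294.0, 200.98], [295.0, 200.97], [296.0, 200.96], [297.0, 200.98], [298.0, 200.96], [299.0, 200.97], [300.0, 200.68], [301.0, 200.41]] [[0.5354, 0.1622], [0.5354, 0.1591], [0.5355, 0.156], [0.5356, 0.1528], [0.5356, 0.1497], [0.5356, 0.1466], [0.5357, 0.1435], [0.5366, 0.1404], [0.5375, 0.1373]]
-86.23156196750246
t 34.75 p [ 0.3526 -0.1434  0.3367] yaw 17.92 zax [ 7.e-04 -1.e-04 -1.e+00] F [-0.6   0.17  0.32] M [-0.014  0.178  0.014] q [-0.69 -0.48  2.16  0.    1.46  0.57] w 0.4799
```

Run:
```python
from h import *
print(env.close_job())
```

```text
the job is handed in; nothing more can be done
None
```

The fastener is locked, the key is standing in its rest again, and I handed the job in at about 35 s.

- **Locking:** I seated the blade in the slot and pressed with about 9–10 N. The firm bottom came about 13.5 mm down. I then turned the key about 87° clockwise, and the cap sprang back up with the key as I raised it.
- **Cap position:** In the last top picture the slot lies at about -89° with the housing at -4°. That is a turn of about 1.48 rad, inside the 1.42–1.5 locked notch, and the red dot is beside the green mark.
- **Key and arm:** The key stands upright in the rest. The gripper is open and clear, and its force reads zero within noise.

**Checks that disagreed:**
- **Camera positions:** The two cameras differed by 2–3 mm on positions. The first try at the slot touched its edge with about 3.6 N sideways, so I moved over about 1.5 mm until the blade was free.
- **Slot angle:** An automatic line fit gave -86°, because it included pixels of the red dot. The -89° leaves those out.
- **Twist on the stop:** The torque reading was too noisy to show how close the cap came to its stop. It never read above about 0.05 N m.

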